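# Wake and zero the paint scale

### The job

The paint scale has gone to sleep with an empty glass jar on its pan. With shut fingertips, first wake it: press the key sunk in the round well right down and let it up again; then zero it: press the key sunk in the square well right down, hold it there for two seconds and let it up. Leave the jar standing on the pan as it is, and do not disturb the paint jars and the brush around the scale.

Things in the scene. Friction and masses are not known exactly. Their poses are not given: they have to be found in the camera images.
- scale: low white bench scale fixed to the table, sideways to the robot: 62 mm deep key console, then a display strip and the pan to the robot's left. 246 mm along its x, 200 mm along its y, housing 45 mm high. Origin on the table under the middle of the console; x points from console to pan, z up. Its place and yaw (0.7 to 1.5 rad) change each time
- round_rim (a point): centre of the mouth of the round well, level with the console's top, 45 mm above the table. The well is 48 mm in diameter and 27 mm deep, with upright walls. It is one of the two wells of the console, 80 mm apart along the scale's y (each 40 mm left or right of the console's middle); which of them is on the left changes. Axes parallel to the scale's. A round grey key stands in the middle of its floor
- square_rim (a point): centre of the mouth of the square well, level with the console's top, 45 mm above the table. The well is 48 by 48 mm and 27 mm deep, with upright walls, sides along the scale's x and y. Axes parallel to the scale's. A square grey key stands in the middle of its floor
- round_key_top (a point): centre of the top of the round key, 32 mm in diameter; at rest 15 mm below the well's mouth (30 mm above the table)
- square_key_top (a point): centre of the top of the square key, 30 by 30 mm; at rest 15 mm below the well's mouth (30 mm above the table)
- round_key (a joint): how far the round key is pressed down, m: 0 up, 0.006 fully down at its stop. A spring returns it: it starts to move at 1.5 N and is fully down at 5 N
- square_key (a joint): how far the square key is pressed down, m: 0 up, 0.006 fully down at its stop. The spring is the same: 1.5 N to start, 5 N fully down
- pan (a point): centre of the top of the steel weighing pan (150 by 184 mm), 137 mm from the console's middle along the scale's x, 58 mm above the table
- empty_jar: empty open glass jar with a wire clip, 74 mm in diameter, 80 mm high, loose on the pan within about 15 mm of its centre, its top 138 mm above the table. Origin at the centre of its underside, z up
- tall_paint_jar: jar of blue paint with a glass lid, 72 mm in diameter, 85 mm high with its lid, on the table beyond the pan end of the scale, 240 mm or more from the console. Origin at the centre of its underside
- small_paint_jar: jar of yellow paint with a glass lid, 64 mm in diameter, 65 mm high with its lid, on the table beside the pan, on the side away from the robot. Origin at the centre of its underside
- brush: flat paint brush with a wooden handle, 200 mm long, 42 mm wide, 20 mm high, lying on the table in front of the console (100 to 130 mm from its middle, on the side away from the pan), its length roughly along the scale's y. Origin under its middle
Mind the look-alikes: they are no part of the job. Leave any purple or red look-alike of the part that bears round_rim alone.

How it is judged:
On the way, in this order (a step that is already met when the one before it is completed fails the run):
1. the round key is pressed down (at least 4.5 mm of 6), the square one is not (value of joint round_key above 0.0045 m and value of joint square_key below 0.0015 m), for 0.1 s.
2. the round key is let up again (value of joint round_key below 0.0015 m), for 0.1 s.
3. the square key is held down (at least 4.5 mm of 6) for 1.6 s (value of joint square_key above 0.0045 m and value of joint round_key below 0.0015 m), for 1.6 s.
At the end, for the whole second after the job is handed in: both keys are up again (within 1 mm), the empty jar stands upright and still on the pan within 12 mm of where it was, and the paint jars (upright) and the brush are within 20 mm of where they were (value of joint each of round_key, square_key below 0.001 m and distance between empty_jar and pan below 0.035 m and angle between empty_jar's own z axis and vertical below 0.1 rad and distance of empty_jar from where it was at the start of the episode below 0.012 m and linear speed of empty_jar below 0.02 m/s and distance of each of tall_paint_jar, small_paint_jar, brush from where it was at the start of the episode below 0.02 m and angle between each of tall_paint_jar, small_paint_jar's own z axis and vertical below 0.15 rad); the robot touches nothing.
It fails at once if the empty jar is moved (over 12 mm), lifted or tipped (distance of empty_jar from where it was at the start of the episode above 0.012 m or angle between empty_jar's own z axis and vertical above 0.2 rad).
It fails at once if a paint jar or the brush is moved (over 20 mm), lifted or tipped (distance of any of tall_paint_jar, small_paint_jar, brush from where it was at the start of the episode above 0.02 m or angle between any of tall_paint_jar, small_paint_jar's own z axis and vertical above 0.25 rad).
It also fails if it takes over 48 s, if anything falls off the work surface, if the arm or the gripper's body presses on something with over 40 N, if the wrist force passes 120 N, or if a joint passes its speed limit or range.

### The arm

A 7-joint arm with a two-finger parallel gripper is mounted at the origin on the work surface. World frame = base frame: x ahead of the robot, y to its left, z up, the work surface at z = 0. Lengths are in m, angles in rad, forces in N, time in s.
With the tool pointing down it reaches from about 0.425 to 0.925 m from the base axis. Payload 6.8 kg.
Tool frame: the origin (TCP) lies at the very end of the fingers, on their centre line; the grasp point (between the pads) lies 19 mm behind it; z points along the fingers, y is the line along which they close (so a half turn about z gives the same grasp; the last joint's range is limited). The gripper opens to 85 mm and grips with 20 to 120 N. Pads are 22 mm wide; open, the fingers measure 114 mm over their backs; the gripper's body (76 mm by 85 mm) begins 54 mm behind the grasp point. The pads swing forward as they close: fully open they stand 13 mm farther back than shut.
Start: joints at [1.135, 0.477, 0.022, 1.555, -0.011, 1.109, -0.083], TCP at [0.217, -0.639, 0.231] pointing down, gripper open.
Joint ranges: [-2.96, 2.96], [-0.34, 2.1], [-1.41, 1.46], [0.24, 2.44], [-1.37, 4.51], [0.17, 1.92], [-2.96, 2.96]. Speed limits (rad/s): [2.39, 2.39, 3.14, 3.14, 3.14, 3.14, 3.14].

### API

Orientations are given as a rotation vector (axis times angle).
In Python, from bench import get_obs, viewer, r gives the robot as it stands. The module is installed in compiled form; this text tells all that it offers.
- The arm moves only by the tool play_rows, never from a script. Its argument "commands" is a list that holds one entry, the list of rows, each a list of 5 numbers: the gripper's target within -1 to 1 (shut at 1, half-way at 0, fully open at -1), then the shift along the tool's x, y, z scaled (see below), then the turn about the tool's z scaled (see below). A call has 1 to 12 rows; each row is the pose to reach, as a shift and turn from the pose commanded when the call began, along the tool's axes at that moment; what a row does not reach only later rows make up. The controller multiplies each number of a shift by 0.2 m and each number of a turn by pi/2 rad. A row lasts 1/12 s, in which the tool goes at most 41.7 mm and 7.16 degrees, less where a joint would pass 70% of its speed; a pose out of reach is approached as far as the arm can. A call with a number of a shift or a turn outside -1 to 1 is refused whole. A call with a gripper value outside its range is refused whole. The fingers move at their own pace and stop on an object; "grip_force" is the grip in N (left out, the last holds). Time passes only in rows, so rows that repeat a pose let the fingers close. It gives the time, the measured TCP pose, the force, the opening and the grip force at its end, in the units of the state.
- get_obs(): the state, without advancing time (a new reading comes with each control period).
- viewer.grab_frame(name): name is "side" or "top"; returns a dict with "pixels" (480x640x3 uint8, red, green, blue), "fovy" (degrees; the focal length in pixels is half the picture's height over the tangent of half this angle, whatever the lens; pixels are square), "cx", "cy" (the principal point, pixels), "world_to_cam" (4x4, takes a point from world to camera coordinates). Camera axes: x right, y up, looking along -z (the intrinsics and any distortion apply to the point x, -y, -z); pixel columns grow to the right and rows downward; lengths in m; the calibration is good to about 2 mm. A picture is of the moment at which its call begins. There is no depth.
- r.hand_in(): hands the job in; it is judged then, once.
Trained networks look in a picture, given as the dict that the camera call returned (one of the last four; its "shot" number tells which), for a name from the list of things; names that differ only in an ending like _2 or _b are one class to them, and where a whole thing is asked for, a point or a joint stands for the part that bears it (a point fixed in the world has none). Each returns a list of dicts, best first, with "score" (0 to 1); they miss things now and then, are a little off and sometimes report something else, mostly with a low value. They report only what shows in the picture. A call takes as long as a camera call. They do not tell look-alikes from the thing itself.
- viewer.trace(picture, thing): "pixels" (480x640 bool, what is visible of it) and "rect" ([left, top, right, bottom] in pixels, round what is visible of it).
The state is a dict: "clock": time; "joints": joint angles; "qvel": joint speeds; "tau": joint torques, N m; "tcp_pos": TCP position; "orientation": TCP orientation; "contact_force": force on the tool from outside, world axes, zero at the start; "moment": the same for the moment, N m; "grip_width": finger opening in m; "gripper_force": force on a finger pad.
Only numpy, scipy, OpenCV 4.12 (cv2) and the standard library are available. Lean on these libraries where they do the work, as an engineer would, in place of code of your own. Each camera call takes 0.05 s, during which the arm holds its last target. There are 200 camera calls.

## Working session

There is one attempt and no reset: what is moved stays moved. The work goes in short steps, Python scripts to look and compute and a tool call to move; the robot and the scene stay as the last step left them, time stands still between calls to the robot, and variables do not carry over. Pictures are saved under pics/ and viewed, at most 10 in all, crops included, and the job is handed in when it is done.

Besides the shell and the picture viewer there is one more tool, called after "Emit:" by a JSON object that holds its "api" and its "payload", one argument or row to a line. play_rows: Moves the arm, as the interface text tells. Shifts and turns lie within -1 to 1; 1 stands for 0.2 m of shift or pi/2 rad of turn. Its arguments: {"type":"object","properties":{"commands":{"type":"array","items":{"type":"array","items":{"type":"array","items":{"type":"number","minimum":-1,"maximum":1}}}},"grip_force":{"type":"number"}},"required":["commands"]}

```bash
mkdir -p pics
cat > h.py <<'E'
import numpy as np, cv2
from bench import get_obs, viewer, r
def ray(f,uv):
    F=240/np.tan(np.radians(f["fovy"])/2); M=np.array(f["world_to_cam"])
    d=M[:3,:3].T@np.array([(uv[0]-f["cx"])/F,-(uv[1]-f["cy"])/F,-1]); o=-M[:3,:3].T@M[:3,3]
    return o,d
def onz(f,uv,z):
    o,d=ray(f,uv); return o+d*(z-o[2])/d[2]
def proj(f,p):
    F=240/np.tan(np.radians(f["fovy"])/2); c=np.array(f["world_to_cam"])@np.r_[p,1]
    return f["cx"]+F*c[0]/-c[2], f["cy"]-F*c[1]/-c[2]
E
python3 - <<'E'
from h import *
print(get_obs())
for n in("top","side"):
    f=viewer.grab_frame(n); print(n,{k:v for k,v in f.items() if k!="pixels"})
    cv2.imwrite(f"pics/{n}0.png",f["pixels"][:,:,::-1])
    for t in("scale","round_rim","round_key","square_key","square_rim","pan","empty_jar","brush","small_paint_jar","tall_paint_jar"):
        for d in viewer.trace(f,t)[:3]:
            m=d["pixels"]; v,u=np.nonzero(m); print(t,round(d["score"],2),d["rect"],u.mean().round(1),v.mean().round(1),len(u))
E
```

```text
{'clock': 0.0, 'joints': array([ 1.13489364,  0.47779017,  0.02233243,  1.55646977, -0.01151872,
        1.10930873, -0.08312291]), 'qvel': array([-0.00164743, -0.00121631, -0.00070636,  0.00027338, -0.00085023,
       -0.00123462,  0.0002723 ]), 'tau': array([-3.94696617e-04, -5.96439922e+01,  1.60769474e+00, -2.81193370e+01,
        1.24416518e-02,  9.30246926e-03,  2.42304890e-05]), 'tcp_pos': array([ 0.21712453, -0.63848617,  0.2303245 ]), 'orientation': array([-3.09771406e+00, -5.12309937e-01,  6.54470102e-04]), 'contact_force': array([ 0.32014109, -0.06174495,  0.18839151]), 'moment': array([-0.00090115, -0.00180063,  0.03234313]), 'gripper_force': 0.0, 'grip_width': 0.08524623844575663}
top {'fovy': 53.20913598323242, 'cx': 318.97888525036257, 'cy': 241.90295926303676, 'world_to_cam': array([[ 0.00936759, -0.99990699,  0.00991262, -0.04899925],
       [ 0.98064068,  0.01112519,  0.1954996 , -0.54230122],
       [-0.19559169,  0.00788936,  0.98065368, -1.12118098],
       [ 0.        ,  0.        ,  0.        ,  1.        ]]), 'shot': 1}
scale 0.73 [288.5, 207.0, 401.9, 308.0] 
[... 1562 characters left out ...]
7.2, 188.6, 374.3, 195.1] 368.8 191.3 59
square_key 0.47 [331.9, 175.6, 343.8, 186.8] 339.1 181.5 98
square_key 0.18 [276.3, 164.0, 394.0, 276.8] 336.7 225.4 6000
square_rim 0.96 [325.2, 164.8, 353.9, 191.7] 339.0 176.8 451
square_rim 0.7 [334.4, 179.4, 344.7, 187.1] 339.5 181.6 80
pan 0.61 [275.9, 160.6, 395.9, 273.9] 336.5 225.8 6172
pan 0.48 [306.8, 180.0, 342.6, 229.7] 324.1 205.3 1457
empty_jar 0.56 [306.9, 182.0, 343.1, 229.3] 323.9 205.0 1395
empty_jar 0.54 [352.7, 173.9, 380.0, 202.5] 369.0 187.9 502
brush 0.83 [337.9, 145.3, 404.8, 178.3] 377.4 163.2 774
small_paint_jar 0.6 [240.0, 180.3, 269.6, 216.5] 254.2 198.8 840
tall_paint_jar 0.58 [273.5, 250.9, 307.3, 299.4] 289.8 275.1 1497
```

Run:
```python
from h import *
a=cv2.imread("pics/top0.png")[150:390,230:490]; b=cv2.imread("pics/side0.png")[90:310,220:440]
cv2.imwrite("pics/t1.png",cv2.resize(a,None,fx=2.4,fy=2.4,interpolation=3)); cv2.imwrite("pics/s1.png",cv2.resize(b,None,fx=2.6,fy=2.6,interpolation=3))
T=viewer.grab_frame("top");S=viewer.grab_frame("side")
def tri(a,b):
    o,d=ray(T,a);p,e=ray(S,b); d/=np.linalg.norm(d); e/=np.linalg.norm(e)
    s=np.linalg.lstsq(np.c_[d,-e],p-o,rcond=None)[0]; x,y=o+s[0]*d,p+s[1]*e; return (x+y)/2,np.linalg.norm(x-y)
R=((362.4+392.4)/2,(264.9+295.5)/2);Q=((371.2+401.9)/2,(233.1+265.5)/2)
print(tri(R,(368.5,188.6)),tri(Q,(339.5,178.2)))
print("top@45",onz(T,R,.045),onz(T,Q,.045)); print("side@45",onz(S,(368.5,188.6),.045),onz(S,(339.5,178.2),.045))
```

```text
(array([ 0.44953894, -0.18631134,  0.04623353]), np.float64(0.00274035664109566)) (array([ 0.52517963, -0.21052068,  0.04222119]), np.float64(0.006199801172463146))
top@45 [ 0.45106179 -0.18659573  0.045     ] [ 0.52781572 -0.21030179  0.045     ]
side@45 [ 0.44824269 -0.18726149  0.045     ] [ 0.52162464 -0.20698989  0.045     ]
```

View pics/t1.png

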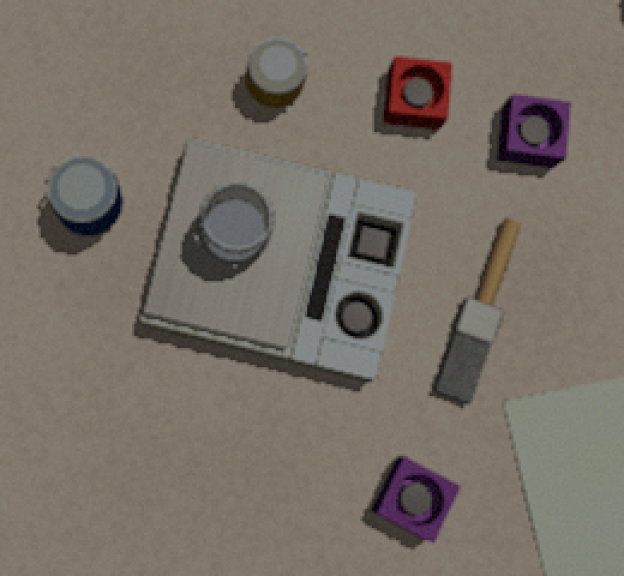

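View pics/s1.png

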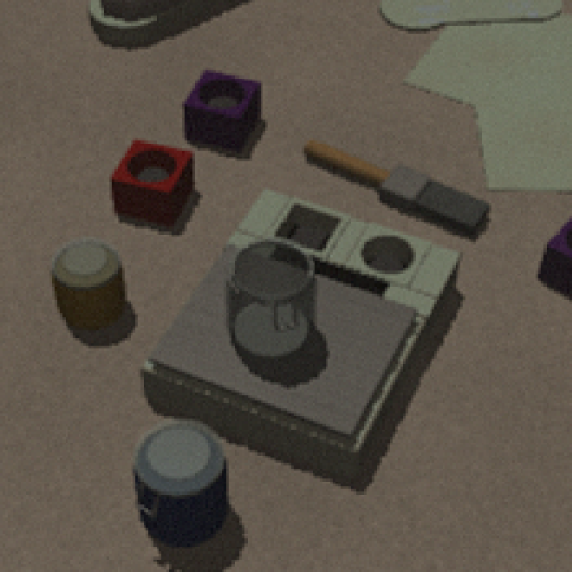

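The crop shows the white console's two wells: round at (379,281) and square at (386,249). The look-alikes are the red block (404,188) and the purple blocks (453,203) and (403,357). I'm choosing the well in the white console.

Emit:
{"api": "play_rows", "payload": {
  "commands": [
    [[1,0.915,-0.88,0,0],[1,0.915,-0.88,0,0],[1,0.915,-0.88,0,0],[1,0.915,-0.88,0,0],[1,0.915,-0.88,0,0],[1,0.915,-0.88,0,0],[1,0.915,-0.88,0,0],[1,0.915,-0.88,0,0],[1,0.915,-0.88,0,0],[1,0.915,-0.88,0,0]]
  ],
  "grip_force": 30
}}

```text
clock: 2.03
tcp_pos: [0.333, -0.4151, 0.2315]
orientation: [3.099, 0.509, -0.0]
contact_force: [0.3, 0.9, -0.5]
grip_width: -0.0001
gripper_force: 0.0
```

Emit:
{"api": "play_rows", "payload": {
  "commands": [
    [[1,0.915,-0.88,0,0.396],[1,0.915,-0.88,0,0.396],[1,0.915,-0.88,0,0.396],[1,0.915,-0.88,0,0.396],[1,0.915,-0.88,0,0.396],[1,0.915,-0.88,0,0.396],[1,0.915,-0.88,0,0.396],[1,0.915,-0.88,0,0.396],[1,0.915,-0.88,0,0.396],[1,0.915,-0.88,0,0.396],[1,0.915,-0.88,0,0.396],[1,0.915,-0.88,0,0.396]]
  ]
}}

```text
clock: 3.03
tcp_pos: [0.4498, -0.1899, 0.2312]
orientation: [3.107, -0.466, -0.001]
contact_force: [-0.1, 0.3, -0.0]
grip_width: -0.0002
gripper_force: 0.0
```

Emit:
{"api": "play_rows", "payload": {
  "commands": [
    [[1,0,-0.014,0.2,0],[1,0,-0.014,0.4,0],[1,0,-0.014,0.6,0],[1,0,-0.014,0.78,0],[1,0,-0.014,0.85,0],[1,0,-0.014,0.85,0],[1,0,-0.014,0.85,0]]
  ]
}}

```text
clock: 3.62
tcp_pos: [0.4508, -0.1861, 0.061]
orientation: [-3.107, 0.463, 0.002]
contact_force: [-0.6, -0.6, 0.4]
grip_width: -0.0001
gripper_force: 0.0
```

Run:
```python
from h import *
o=get_obs(); p=o["tcp_pos"]; print(p,o["contact_force"])
ims=[]
for n in("top","side"):
    f=viewer.grab_frame(n); im=f["pixels"][:,:,::-1].copy()
    for q in((.4497,-.187,.045),(.526,-.2105,.045),p): print(n,proj(f,q))
    u,v=map(int,proj(f,p)); ims.append(cv2.resize(im[v-50:v+50,u-50:u+50],None,fx=4,fy=4,interpolation=3)); print(u-50,v-50)
    for t in ("round_rim","square_rim"):
        for d in viewer.trace(f,t)[:4]: print(t,d["score"],d["rect"])
cv2.imwrite("pics/c2.png",np.hstack(ims))
```

```text
[ 0.45075607 -0.18608387  0.06099767] [-0.60312427 -0.5629361   0.37188315]
top (np.float64(377.5739935402786), np.float64(280.75906056756384))
top (np.float64(386.64369610874394), np.float64(250.02518660624497))
top (np.float64(378.0512789861846), np.float64(279.54452456564695))
328 229
round_rim 0.82 [438.3, 192.4, 468.1, 222.9]
round_rim 0.78 [388.9, 174.6, 419.4, 205.4]
round_rim 0.46 [363.3, 278.1, 379.4, 294.0]
side (np.float64(367.87223070557894), np.float64(188.58329009223547))
side (np.float64(337.98762555391994), np.float64(176.9297672247942))
side (np.float64(367.96411889364686), np.float64(183.96362846328606))
317 133
round_rim 0.83 [427.0, 174.5, 463.5, 208.9]
round_rim 0.73 [261.2, 145.2, 296.5, 179.7]
round_rim 0.66 [353.6, 173.8, 382.2, 201.4]
round_rim 0.57 [291.8, 121.2, 321.6, 149.2]
square_rim 0.95 [326.7, 163.8, 355.4, 188.8]
```

View pics/c2.png

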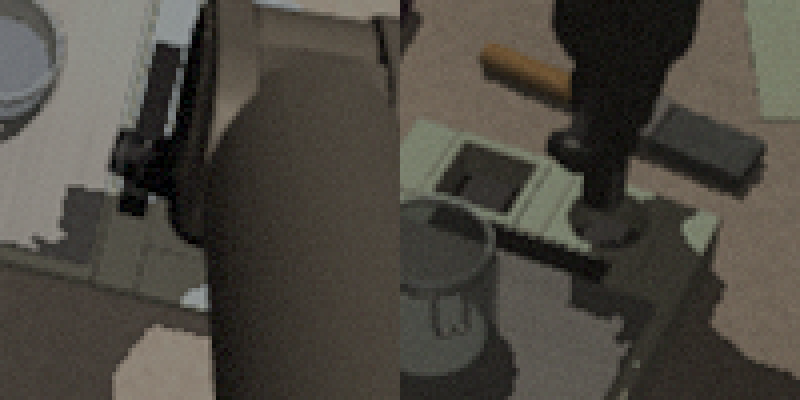

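The side view shows the shut tip over the round well's mouth (crop 604,205 above 605,222), so I'm pressing.

Emit:
{"api": "play_rows", "payload": {
  "commands": [
    [[1,0,0,0.06,0],[1,0,0,0.12,0],[1,0,0,0.15,0],[1,0,0,0.17,0],[1,0,0,0.17,0]]
  ]
}}

```text
clock: 4.33
tcp_pos: [0.4512, -0.1853, 0.0272]
orientation: [3.108, -0.461, -0.001]
contact_force: [-0.9, 0.4, 3.4]
grip_width: 0.0
gripper_force: 1.5
```

Emit:
{"api": "play_rows", "payload": {
  "commands": [
    [[1,0,0,0.01,0],[1,0,0,0.02,0],[1,0,0,0.02,0],[1,0,0,0.02,0],[1,0,0,0.02,0]]
  ]
}}

```text
clock: 4.75
tcp_pos: [0.4514, -0.1853, 0.024]
orientation: [3.107, -0.461, 0.0]
contact_force: [-3.2, 1.9, 7.7]
grip_width: -0.0002
gripper_force: 4.3
```

Emit:
{"api": "play_rows", "payload": {
  "commands": [
    [[1,0,0,-0.1,0],[1,0,0,-0.2,0],[1,0,0,-0.25,0],[1,0,0,-0.25,0],[1,0,0,-0.25,0],[1,0.15,0.01,-0.25,0],[1,0.3,0.01,-0.25,0],[1,0.39,0.01,-0.25,0],[1,0.39,0.01,-0.25,0],[1,0.39,0.01,-0.25,0],[1,0.39,0.01,-0.25,0]]
  ]
}}

```text
clock: 5.67
tcp_pos: [0.5238, -0.2094, 0.0719]
orientation: [-3.107, 0.46, 0.005]
contact_force: [-0.2, 0.9, 0.9]
grip_width: -0.0002
gripper_force: 0.0
```

Run:
```python
from h import *
p=get_obs()["tcp_pos"]; print(p)
f=viewer.grab_frame("side"); im=f["pixels"][:,:,::-1]
u,v=map(int,proj(f,p)); print(u,v,proj(f,(.526,-.2105,.045)))
cv2.imwrite("pics/c3.png",cv2.resize(im[v-50:v+50,u-60:u+60],None,fx=5,fy=5,interpolation=3))
```

```text
[ 0.5237895  -0.20936764  0.07193319]
339 169 (np.float64(337.98762555391994), np.float64(176.9297672247942))
```

View pics/c3.png

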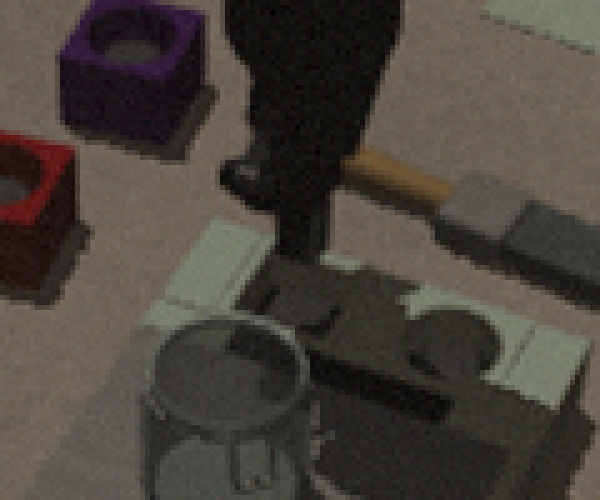

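The tip is over the square well: tip at crop (300,250), and its drop line ends at the well centre, about (297,290). Now I'll press and hold.

Emit:
{"api": "play_rows", "payload": {
  "commands": [
    [[1,0.01,0,0.08,0],[1,0.01,0,0.15,0],[1,0.01,0,0.2,0],[1,0.01,0,0.22,0],[1,0.01,0,0.235,0],[1,0.01,0,0.245,0],[1,0.01,0,0.245,0],[1,0.01,0,0.245,0]]
  ]
}}

```text
clock: 6.38
tcp_pos: [0.527, -0.2104, 0.0248]
orientation: [3.108, -0.461, -0.001]
contact_force: [-2.3, 1.2, 4.2]
grip_width: -0.0
gripper_force: 2.2
```

Emit:
{"api": "play_rows", "payload": {
  "commands": [
    [[1,0,0,0.01,0],[1,0,0,0.015,0],[1,0,0,0.015,0],[1,0,0,0.015,0],[1,0,0,0.015,0],[1,0,0,0.015,0],[1,0,0,0.015,0],[1,0,0,0.015,0],[1,0,0,0.015,0],[1,0,0,0.015,0],[1,0,0,0.015,0],[1,0,0,0.015,0]]
  ]
}}

```text
clock: 7.38
tcp_pos: [0.5274, -0.2105, 0.0238]
orientation: [3.107, -0.461, 0.001]
contact_force: [-7.9, 3.4, 24.3]
grip_width: -0.0001
gripper_force: 12.0
```

Emit:
{"api": "play_rows", "payload": {
  "commands": [
    [[1,0,0,0,0],[1,0,0,0,0],[1,0,0,0,0],[1,0,0,0,0],[1,0,0,0,0],[1,0,0,0,0],[1,0,0,0,0],[1,0,0,0,0],[1,0,0,0,0],[1,0,0,0,0],[1,0,0,0,0],[1,0,0,0,0]]
  ]
}}

```text
clock: 8.38
tcp_pos: [0.5275, -0.2105, 0.0238]
orientation: [3.107, -0.461, 0.001]
contact_force: [-9.5, 2.9, 23.7]
grip_width: -0.0001
gripper_force: 12.0
```

Emit:
{"api": "play_rows", "payload": {
  "commands": [
    [[1,0,0,0,0],[1,0,0,0,0],[1,0,0,0,0],[1,0,0,0,0]]
  ]
}}

```text
clock: 8.72
tcp_pos: [0.5275, -0.2105, 0.0238]
orientation: [3.107, -0.461, 0.001]
contact_force: [-9.1, 3.6, 23.9]
grip_width: -0.0
gripper_force: 12.0
```

Held for over 2 s at the stop. Now I'll lift away.

Emit:
{"api": "play_rows", "payload": {
  "commands": [
    [[1,0,0,-0.1,0],[1,0,0,-0.25,0],[1,0,0,-0.4,0],[1,0,0,-0.6,0],[1,0,0,-0.8,0],[1,0,0,-0.8,0],[1,0,0,-0.8,0],[1,0,0,-0.8,0],[1,0,0,-0.8,0],[1,0,0,-0.8,0]]
  ]
}}

```text
clock: 9.55
tcp_pos: [0.5265, -0.2101, 0.1798]
orientation: [-3.107, 0.46, 0.004]
contact_force: [-0.3, 0.1, 0.2]
grip_width: -0.0001
gripper_force: 0.0
```

Run:
```python
from h import *
f=viewer.grab_frame("side")
for t in("empty_jar","brush","small_paint_jar","tall_paint_jar"): print(t,viewer.trace(f,t)[0]["rect"])
print(get_obs()["contact_force"]); print(r.hand_in())
```

```text
empty_jar [305.4, 179.7, 342.8, 229.6]
brush [338.0, 145.2, 406.9, 179.1]
small_paint_jar [242.1, 180.7, 268.7, 214.5]
tall_paint_jar [271.7, 247.9, 307.6, 299.1]
[ 0.23573901 -0.65509047 -0.48603065]
the job is handed in; nothing more can be done
None
```

I pressed the round key to its stop and let it up, then held the square key at its stop for over 2 s and let it up. In the last picture the jars and brush were where they started. The job is handed in, and no verdict came back.

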